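Touch-open the stopper cupboard

TASK

The little cupboard on the counter has no handle: gently press its door inward near the free edge until the push catch lets go and the spring sets the door ajar, then push the door wide open with a fingertip so that it stands about square to the cupboard and the stoppers inside can be reached, and take the hand away. Do not grip or pick up anything, and leave the bell, the label roll and the cork where they stand.

Things in the scene. Friction and masses are not known exactly. Their poses are not given: they have to be found in the camera images.
- cupboard: low wooden cupboard with one door, fixed to the counter; carcass 110 deep (x) x 170 wide (y) x 80 high; origin at the centre of its underside; x points from its front to its back, y to its left seen from the robot, z up. Front edge of the carcass at own x = -55. Two stoppers and a cork stand fixed at the back inside, behind own x = 0; the front half is empty.
- door (a joint): door angle about its upright hinge, rad: 0 shut and held by a hidden push catch, negative pressed in (stop -0.05), positive open (stop 1.75). Pressing it in 4 to 7 mm at door_spot (about 3 N) frees the catch; as the finger draws back a spring opens the door to about 0.5 by itself. Beyond that it stays where it is left; under 1 N at its edge push it further.
- door_hinge (a point): point on the door's upright hinge axis, 50 above the counter, at the cupboard's front left (own x = -62, y = +81). As the door opens, its free right edge swings towards the robot, then to the left.
- door_spot (a point): point on the door's outer face near its free edge, 50 above the counter, where to press; it moves with the door. Door shut: it lies 13.5 in front (-x) and 140 to the right (-y) of the hinge axis, in the cupboard's axes.
- door_edge (a point): middle of the door's free edge, 164 from the hinge axis; moves with the door. The door is a plain panel without handle, 12 thick, from 5 to 80 above the counter; shut, outer face at the cupboard's own x = -75.5, inner face at -63.5. A thin steel latch pin on an arm stands 32 out from the inner face, 135 from the hinge, 45 to 63 high: a finger behind the door stays nearer the hinge than that.
- counter_bell: brass counter bell on a black foot, 76 across, 54 high, loose; origin at the centre of its underside. Not to be disturbed.
- label_roll: roll of white labels, 61 across, 42 high, loose; origin at the centre of its underside. Not to be disturbed.
- cork_4: bottle cork standing on end, 24 across, 44 high, loose; origin at the centre of its underside. Not to be disturbed.

How it is judged:
On the way:
1. the catch is freed and the spring has set the door ajar (value of joint door between 0.2 and 1 rad), for 0.1 s.
At the end, for the whole second after the job is handed in: the door stands open by more than 1.2 rad (about 69 degrees) and is still; bell, label roll and cork stand upright within 20 mm of where they were (value of joint door above 1.2 rad and velocity of joint door between -0.05 and 0.05 rad/s and distance of each of counter_bell, label_roll, cork_4 from where it was at the start of the episode below 0.02 m and angle between each of counter_bell, label_roll, cork_4's own z axis and vertical below 0.2 rad); the robot touches nothing.
It fails at once if the bell was moved by more than 20 mm, lifted or tipped over (distance of counter_bell from where it was at the start of the episode above 0.02 m or angle between counter_bell's own z axis and vertical above 0.5 rad).
It fails at once if the label roll was moved by more than 20 mm, lifted or tipped over (distance of label_roll from where it was at the start of the episode above 0.02 m or angle between label_roll's own z axis and vertical above 0.5 rad).
It fails at once if the cork was moved by more than 20 mm, lifted or tipped over (distance of cork_4 from where it was at the start of the episode above 0.02 m or angle between cork_4's own z axis and vertical above 0.5 rad).
It fails at once if the cupboard or its door was pushed with more than 40 N (contact force between any of the fingers, the arm and cupboard above 40 N).
It also fails if it takes over 51 s, if anything falls off the work surface, if the arm or the gripper's body presses on something with over 40 N, if the wrist force passes 120 N, or if a joint passes its speed limit or range.

ROBOT

A 6-joint arm with a two-finger parallel gripper is mounted at the origin on the work surface; the furniture and walls round the work are solid. World frame = base frame: x ahead of the robot, y to its left, z up, the work surface at z = 0. Lengths are in m, angles in rad, forces in N, time in s.
With the tool pointing down it reaches from about 0.275 to 0.825 m from the base axis. Payload 4.9 kg.
Tool frame: the origin (TCP) lies midway between the tips of the shut fingers; the grasp point (between the pads) lies 19 mm behind it (grip_point_offset is the distance from the TCP to the grasp point, in m); z points along the fingers, x is the direction in which the jaws open and shut, and the axes are right-handed (so a half turn about z gives the same grasp; the last joint's range is limited). The gripper opens to 85 mm and grips with 20 to 120 N. Pads are 22 mm wide; open, the fingers measure 114 mm over their backs; the gripper's body (76 mm by 85 mm) begins 54 mm behind the grasp point. The pads swing forward as they close: fully open they stand 13 mm farther back than shut.
Start: joints at [1.121, 0.326, -0.193, 1.052, 0, 1.437], TCP at [0.171, 0.523, 0.231] pointing down, gripper open.
Joint ranges: [-2.65, 2.65], [-0.97, 1.79], [-1.3, 1.35], [-1.93, 2.1], [-1.47, 1.37], [-3.14, 3.14]. Speed limits (rad/s): [2.57, 2.57, 3.14, 3.14, 3.14, 3.14].

INTERFACE

Orientations are given as a rotation vector (axis times angle).
In Python, from cell import * gives the robot as it stands. Calls block until the motion is done:
- movep(position, orientation): joint-space move of the TCP to a pose.
- move_l(position, velocity=0.15, rot=None, until_force=None): straight line of the TCP; rot=None keeps the orientation; velocity is the mean speed in m/s. With until_force (N) it stops when the force on the tool has changed by that much, and returns True; else False.
- set_joints(angles): joint-space move.
- let_go() and grab(newtons=None): open the fingers fully, or close them until they stop; newtons is the grip in N (None keeps the last).
- sleep(seconds).
- ik(position, orientation): joint angles nearest the present ones, or None.
- get_state(): the state.
- grab_frame(name): name is "scene" or "top" or "wrist"; returns a dict with "img" (480x640x3 uint8, red, green, blue), "fx", "fy", "cx", "cy" (pixels), "cam_to_world" (4x4, takes a point from camera to world coordinates); the wrist camera has in their place "T_tool_cam" (4x4, takes a point from camera to tool coordinates, whose origin is the TCP and whose axes are the tool frame's). Camera axes: x right, y down, z forward; pixel columns grow to the right and rows downward; lengths in m; the calibration is good to about 2 mm. A picture is of the moment at which its call begins: read the wrist's pose just before it. There is no depth.
A pose or a line that the arm cannot do raises MotionError and nothing moves.
- sign_off(): hands the job in, once; it reports no verdict.
Trained networks look in the newest picture that a camera, given by its name, has taken for a name from the list of things; names that differ only in an ending like _2 or _b are one class to them, and where a whole thing is asked for, a point or a joint stands for the part that bears it (a point fixed in the world has none). Each returns a list of dicts, best first, with "score" (0 to 1); they miss things now and then, are a little off and sometimes report something else, mostly with a low value. They report only what shows in the picture. A call takes as long as a camera call.
- spot_in(camera, name): "centre" ([column, row] in pixels, amid what is visible of it).
- silhouettes(camera, name): "mask" (480x640 bool, what is visible of it) and "centre" ([column, row] in pixels, amid what is visible of it).
- tip_of(camera, name): "centre" ([column, row] in pixels: a listed point, or the origin of a listed thing).
The state is a dict: "clock": time; "q": joint angles; "joint_velocities": joint speeds; "tau": joint torques, N m; "position": TCP position; "eef_rot": TCP orientation; "contact_force": force on the tool from outside, world axes, zero at the start; "wrist_torque": the same for the moment, N m; "finger_gap": opening from 0.0 (shut) to 1.0 (fully open).
Only numpy, scipy, OpenCV 4.12 (cv2) and the standard library are available. Lean on these libraries where they do the work, as an engineer would, in place of code of your own. Each camera call takes 0.05 s, during which the arm holds its last target.

## Working session

There is one attempt and no reset: what is moved stays moved. The work goes in short steps, each a Python script; the robot and the scene stay as the last script left them, time stands still between calls to the robot, and variables do not carry over. Pictures are saved under pics/ and viewed, and the job is handed in when it is done.

```bash
mkdir -p pics; python3 - <<'E'
from cell import *
import cv2
for c in ["scene","top"]:
    f=grab_frame(c); cv2.imwrite(f"pics/{c}0.png",f["img"][:,:,::-1])
    print(c,f["fx"],f["cx"],f["cy"],f["cam_to_world"])
    for n in ["door_hinge","door_spot","door_edge","cupboard","counter_bell","label_roll","cork_4"]:
        print(n,[(round(d["score"],2),[round(float(v),1) for v in d["centre"]]) for d in tip_of(c,n)][:3])
s=get_state();print(s["clock"],s["position"],s["eef_rot"])
E
```

```text
scene 494.7296764410123 318.7920737625355 239.41984604166012 [[-0.17378602 -0.40022784  0.89978669 -0.18558135]
 [-0.9845703   0.08962192 -0.15029714  0.35875393]
 [-0.02048751 -0.9120228  -0.40962748  0.39183238]
 [ 0.          0.          0.          1.        ]]
door_hinge [(0.91, [259.9, 258.4])]
door_spot [(0.75, [349.8, 250.4]), (0.34, [428.6, 268.8])]
door_edge [(0.66, [360.0, 247.9])]
cupboard [(0.98, [305.8, 262.9])]
counter_bell []
label_roll [(0.76, [429.2, 270.8])]
cork_4 [(0.97, [407.2, 289.7])]
top 545.9865610565872 314.78340441824105 243.07557886470218 [[ 0.02194268 -0.9896008   0.1421576   0.42352438]
 [-0.99893355 -0.02747952 -0.03710306  0.23315076]
 [ 0.04062364 -0.14119185 -0.98914841  0.92471998]
 [ 0.          0.          0.          1.        ]]
door_hinge [(0.96, [226.5, 255.3])]
door_spot [(0.61, [316.2, 264.1]), (0.53, [394.2, 266.8])]
door_edge [(0.8, [330.5, 262.3])]
cupboard [(0.88, [279.3, 224.4])]
counter_bell [(0.98, [395.6, 216.3])]
label_roll [(0.85, [392.7, 269.7])]
cork_4 [(0.5, [366.8, 304.1])]
0.8 [0.17080305 0.52282393 0.2313004 ] [-2.54313414e+00 -1.84443261e+00 -5.63786334e-06]
```

View pics/scene0.png

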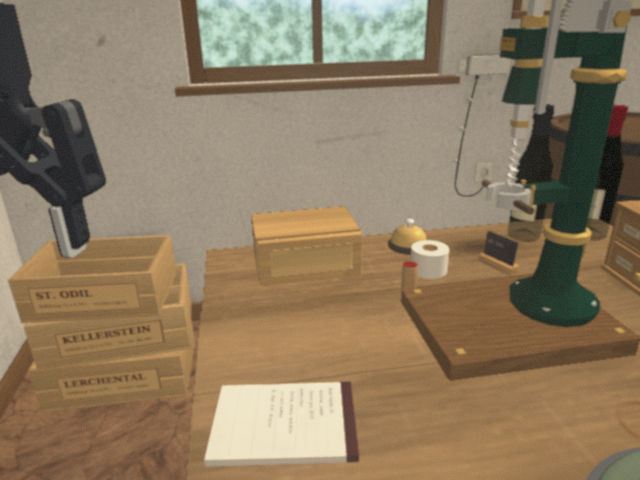

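View pics/top0.png

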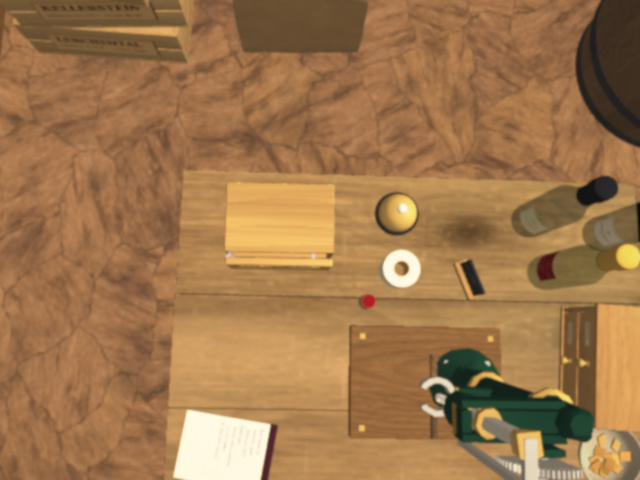

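```bash
cat > h.py <<'E'
import numpy as np
C={"scene":(494.73,318.792,239.42,np.array([[-0.17378602,-0.40022784,0.89978669,-0.18558135],[-0.9845703,0.08962192,-0.15029714,0.35875393],[-0.02048751,-0.9120228,-0.40962748,0.39183238]])),
"top":(545.987,314.783,243.076,np.array([[0.02194268,-0.9896008,0.1421576,0.42352438],[-0.99893355,-0.02747952,-0.03710306,0.23315076],[0.04062364,-0.14119185,-0.98914841,0.92471998]]))}
def px(c,u,z):
    f,cx,cy,M=C[c]; d=M[:,:3]@np.array([(u[0]-cx)/f,(u[1]-cy)/f,1]); t=(z-M[2,3])/d[2]; return (M[:,3]+t*d)
def proj(c,P):
    f,cx,cy,M=C[c]; p=M[:,:3].T@(np.asarray(P)-M[:,3]); return f*p[0]/p[2]+cx,f*p[1]/p[2]+cy
E
python3 - <<'E'
from h import *
for c,n,u,z in [("scene","hinge",(259.9,258.4),.05),("scene","spot",(349.8,250.4),.05),("scene","edge",(360,247.9),.0425),("scene","cup",(305.8,262.9),0),("scene","roll",(429.2,270.8),0),("scene","cork",(407.2,289.7),0),
("top","hinge",(226.5,255.3),.05),("top","spot",(316.2,264.1),.05),("top","edge",(330.5,262.3),.0425),("top","cup",(279.3,224.4),0),("top","bell",(395.6,216.3),0),("top","roll",(392.7,269.7),0),("top","cork",(366.8,304.1),0)]:
    print(c,n,px(c,u,z).round(4))
E
```

```text
scene hinge [0.5141 0.3358 0.05  ]
scene spot [0.5121 0.1922 0.05  ]
scene edge [0.5331 0.1699 0.0425]
scene cup [0.5813 0.2547 0.    ]
scene roll [0.508  0.0563 0.    ]
scene cork [0.4557 0.1132 0.    ]
top hinge [0.5255 0.3416 0.05  ]
top spot [0.5151 0.1973 0.05  ]
top edge [0.5194 0.1738 0.0425]
top cup [0.5871 0.2601 0.    ]
top bell [0.6072 0.0592 0.    ]
top roll [0.5141 0.0641 0.    ]
top cork [0.4546 0.1081 0.    ]
```

The scene picture shows the shut cupboard at about (305,245), with the cork at (409,277), the roll at (430,258) and the bell at (408,236). The top picture shows the door strip along row ~262. The two cameras differ by about 6 mm, so I'll zoom in and refine the fit with corners.

```bash
python3 - <<'E'
import cv2
a=cv2.imread("pics/top0.png")[165:285,210:350]; cv2.imwrite("pics/topz.png",cv2.resize(a,None,fx=5,fy=5,interpolation=cv2.INTER_CUBIC))
a=cv2.imread("pics/scene0.png")[195:300,235:375]; cv2.imwrite("pics/scz.png",cv2.resize(a,None,fx=5,fy=5,interpolation=cv2.INTER_CUBIC))
E
```

```text
(no output)
```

View pics/topz.png

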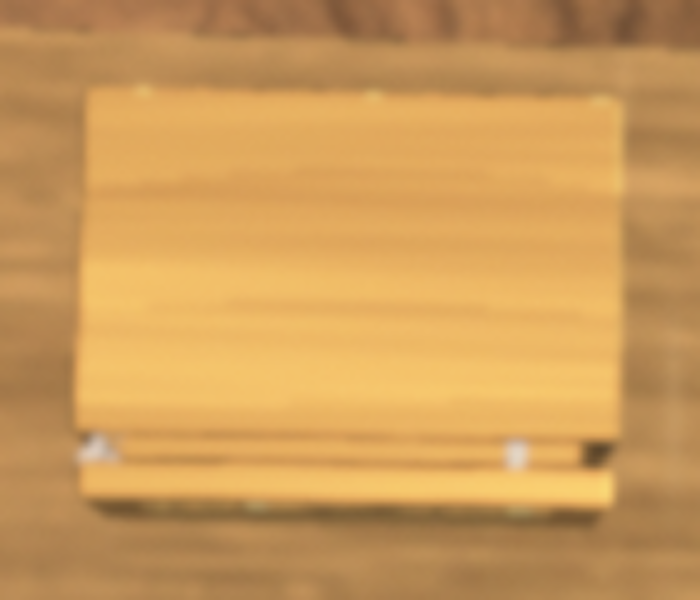

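View pics/scz.png

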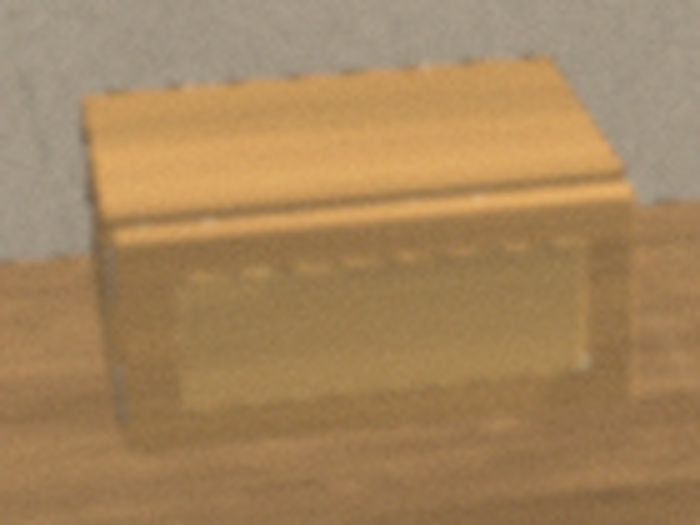

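```bash
python3 - <<'E'
from h import *
from scipy.optimize import least_squares
O=[("top",(227.4,182.6),(55,85,80)),("top",(334.8,184.4),(55,-85,80)),("top",(225.2,251),(-55,85,80)),("top",(334.2,253),(-55,-85,80)),("top",(332.6,266.4),(-75.5,-83,80)),
("scene",(252,214.4),(55,85,80)),("scene",(345.4,206.4),(55,-85,80)),("scene",(254,239),(-55,85,80)),("scene",(358.6,230.6),(-55,-85,80)),("scene",(361.2,233.4),(-75.5,-83,80)),("scene",(360.6,274),(-75.5,-83,5))]
def w(p,o):
    c,s=np.cos(p[2]),np.sin(p[2]);o=np.array(o)/1000
    return np.array([p[0]+c*o[0]-s*o[1],p[1]+s*o[0]+c*o[1],o[2]])
for sel in (["top"],["scene"],["top","scene"]):
    Q=[o for o in O if o[0] in sel]
    r=least_squares(lambda p:np.concatenate([np.subtract(proj(c,w(p,o)),u) for c,u,o in Q]),[.585,.257,0],loss="soft_l1")
    print(sel,r.x.round(4),r.fun.reshape(-1,2).round(1).tolist())
    p=r.x;print("hinge",w(p,(-62,81,50)),"spot",w(p,(-75.5,-59,50)))
E
```

```text
['top'] [0.584  0.2562 0.0098] [[-0.0, -0.4], [-0.0, 0.1], [-0.3, 0.3], [0.1, 0.2], [0.3, -0.2]]
hinge [0.52123527 0.33655493 0.05      ] spot [0.50911247 0.19642896 0.05      ]
['scene'] [ 0.5804  0.2575 -0.0113] [[-1.4, -1.2], [-0.1, -0.5], [-0.7, -0.8], [1.1, -1.4], [0.4, 0.9], [0.3, 2.5]]
hinge [0.51932456 0.33921856 0.05      ] spot [0.50424151 0.19938025 0.05      ]
['top', 'scene'] [0.5839 0.2566 0.0047] [[-0.1, -0.6], [-0.1, 0.5], [-0.8, 0.1], [-0.4, 0.5], [-0.2, 0.1], [-1.4, -1.6], [-0.7, -1.4], [0.4, -1.5], [1.5, -2.6], [0.9, -0.4], [0.8, 1.0]]
hinge [0.52152043 0.3373097  0.05      ] spot [0.5086837  0.19724732 0.05      ]
```

The top-camera fit is good to about 0.3 px: hinge (0.521, 0.337), spot (0.509, 0.1965), yaw about 0.01. Next I'll close the fingers, point the tool down, and press at the spot with the finger flank.

```bash
python3 - <<'E'
from cell import *
import numpy as np,cv2
R=[-np.pi/2**.5,-np.pi/2**.5,0]
grab(20)
movep([0.43,0.1965,0.2],R)
move_l([0.43,0.1965,0.036],0.12)
s=get_state();print(s["clock"],s["position"],s["eef_rot"],s["contact_force"])
f=grab_frame("top");cv2.imwrite("pics/t1.png",f["img"][:,:,::-1])
f=grab_frame("scene");cv2.imwrite("pics/s1.png",f["img"][:,:,::-1])
E
```

```text
4.625 [0.43050829 0.19668507 0.03653826] [2.22099069e+00 2.22114080e+00 1.55191756e-03] [ 0.94826804  0.51662152 -0.1976019 ]
```

View pics/t1.png

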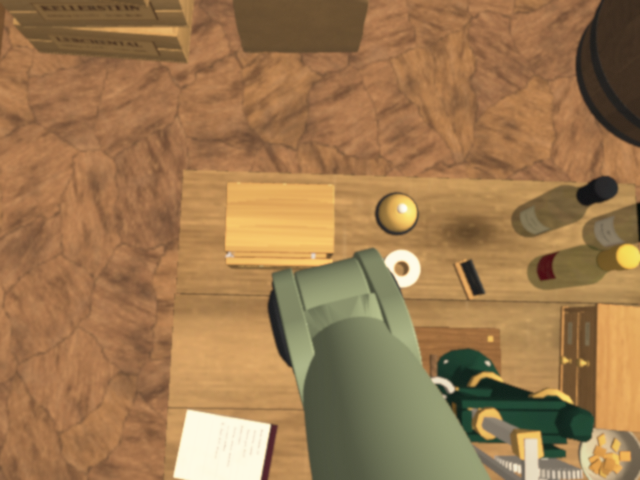

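View pics/s1.png

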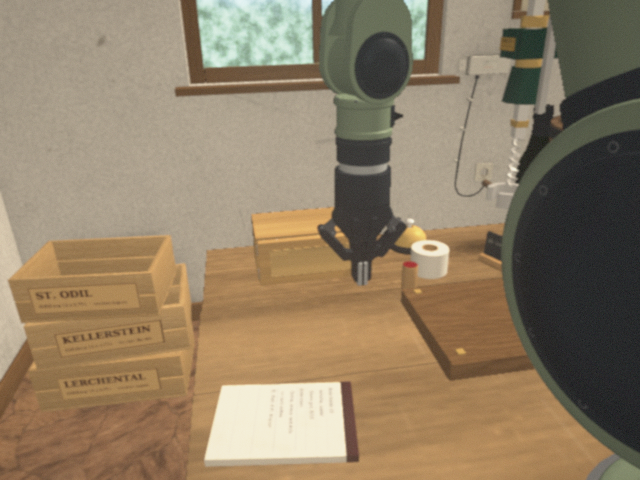

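The fingertip at (362,275) is in front of the door and clear of the cork at (409,277), so I'll press now.

```bash
python3 - <<'E'
from cell import *
import numpy as np,cv2
y=0.1965
move_l([0.475,y,0.042],0.08)
hit=move_l([0.508,y,0.042],0.012,until_force=1.8)
s=get_state();x0=s["position"][0];print(hit,s["clock"],s["position"],s["contact_force"])
if hit:
    b=s["contact_force"]
    for k in range(1,9):
        h=move_l([x0+0.001*k,y,0.042],0.01,until_force=12)
        s=get_state();print(k,h,s["position"][0],s["contact_force"].round(2) if hasattr(s["contact_force"],'round') else s["contact_force"])
        if h or s["position"][0]-x0>0.0058: break
E
```

```text
True 7.2583 [0.49822614 0.19633089 0.04153287] [-0.3678535   0.44182214  0.3654799 ]
1 False 0.49830247378059417 [-1.2  -0.97 -1.01]
2 False 0.49965832524235526 [-2.44 -0.47 -1.78]
3 False 0.5010867982287748 [-1.98 -1.34 -0.4 ]
4 False 0.5023650637649271 [-1.92 -2.09 -1.51]
5 False 0.5034977859993784 [-1.9  -1.14 -1.22]
6 False 0.504481259876449 [-1.05 -0.35 -0.61]
```

Contact came where predicted (0.498), and the press went in about 6 mm. Now I'll draw back and look.

```bash
python3 - <<'E'
from cell import *
import numpy as np,cv2
y=0.1965
move_l([0.47,y,0.042],0.04)
move_l([0.36,y-0.02,0.05],0.1)
move_l([0.33,y-0.03,0.22],0.15)
s=get_state();print(s["clock"],s["position"],s["contact_force"])
f=grab_frame("top");cv2.imwrite("pics/t2.png",f["img"][:,:,::-1])
for n in ["door_edge","door_spot"]: print(n,[(d["score"],d["centre"]) for d in tip_of("top",n)])
f=grab_frame("scene");cv2.imwrite("pics/s2.png",f["img"][:,:,::-1])
for n in ["door_edge","door_spot"]: print(n,[(d["score"],d["centre"]) for d in tip_of("scene",n)])
E
```

```text
12.4 [0.32957899 0.16636867 0.21933339] [-1.20157739  0.05096722 -0.45661746]
door_edge [(0.89, [316.8, 311.5]), (0.61, [397.3, 215.7])]
door_spot [(0.61, [296.7, 307.8])]
door_edge [(0.59, [358.3, 269.6]), (0.25, [425.9, 270.0])]
door_spot [(0.63, [346.3, 270.8]), (0.5, [262.7, 255.2])]
```

View pics/t2.png

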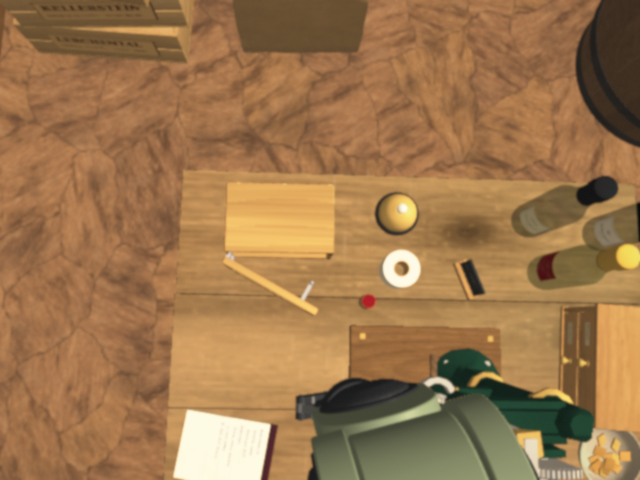

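View pics/s2.png

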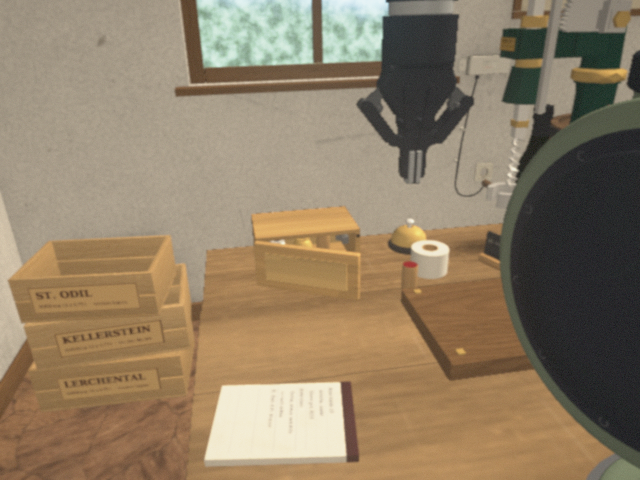

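The catch is free: the door is ajar, with its edge at (317,312) in the top view and the latch pin at (307,290). I'll measure the angle, then lower the finger behind the door at r≈95 mm and sweep it along the arc.

```bash
python3 - <<'E'
from h import *
from cell import *
import cv2
H=np.array([.5213,.3366]); yaw=.0098
e=px("top",(317,312.5),.08)[:2]; # outer-inner mid of the edge top
v=e-H; th=np.arctan2(-v[0],-v[1])
print("edge",e,"r",np.hypot(*v),"theta",th+yaw-0.045)
th0=th-0.045   # axis of the edge mid lies 7.5 mm outside hinge line
def P(t,r,o,z): 
    d=np.array([-np.sin(t),-np.cos(t)]);n=np.array([np.cos(t),-np.sin(t)])
    return [*(H+r*d+o*n),z]
p=P(th0,.095,.029,.2);print(p)
R=[np.pi/2**.5,np.pi/2**.5,0]
assert .4<th0<.6 and abs(np.hypot(*v)-.164)<.01
movep(p,R)
print(move_l([p[0],p[1],.045],.08,until_force=8))
s=get_state();print(s["clock"],s["position"],s["contact_force"])
f=grab_frame("scene");cv2.imwrite("pics/s3.png",f["img"][:,:,::-1])
f=grab_frame("top");cv2.imwrite("pics/t3.png",f["img"][:,:,::-1])
E
```

```text
edge [0.43729559 0.195691  ] r 0.16404903706262106 theta 0.5023916914519834
[np.float64(0.5019256464497215), np.float64(0.23918011278743537), 0.2]
False
15.5583 [0.50226922 0.23928741 0.0454079 ] [0.01052991 0.21536671 0.3130349 ]
```

View pics/s3.png

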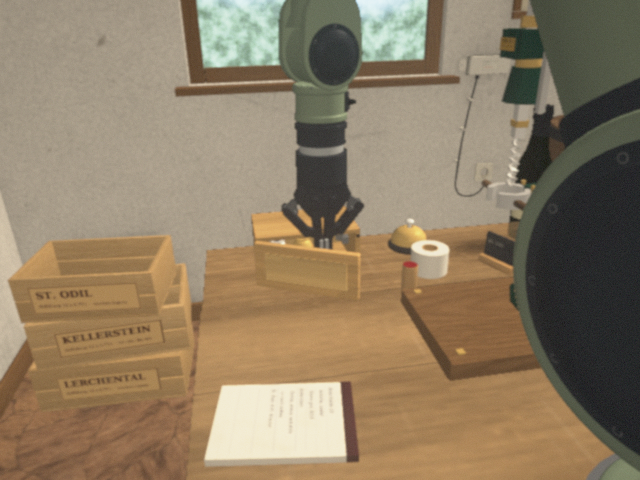

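The edge radius comes out at 0.164, matching the given size, and θ≈0.50. The finger is behind the door at about (325,240) with no contact, so I'll sweep it.

```bash
python3 - <<'E'
from h import *
from cell import *
import cv2
H=np.array([.5213,.3366])
def P(t,r,o,z): 
    d=np.array([-np.sin(t),-np.cos(t)]);n=np.array([np.cos(t),-np.sin(t)])
    return [*(H+r*d+o*n),z]
for t in np.arange(.5,1.551,.105):
    h=move_l(P(t,.095,.015,.045),.05,until_force=12)
    s=get_state();print(round(t,2),h,np.round(s["contact_force"],1))
    if h: break
sleep(.3)
c=s["position"]
move_l(P(t,.095,.022,.045),.02)
move_l(P(t,.095,.055,.045),.06)
p=P(t,.095,.055,.045)
move_l([p[0],p[1],.2],.12)
move_l([.33,.12,.22],.15)
print(get_state()["clock"])
f=grab_frame("scene");cv2.imwrite("pics/s4.png",f["img"][:,:,::-1])
f=grab_frame("top");cv2.imwrite("pics/t4.png",f["img"][:,:,::-1])
for n in ["door_edge","counter_bell","label_roll","cork_4"]: print(n,[(d["score"],d["centre"]) for d in tip_of("top",n)])
E
```

```text
0.5 False [-0.5 -0.9 -0.2]
0.6 False [0.1 0.2 1.2]
0.71 False [ 0.8 -0.   0.5]
0.82 False [-0.1  0.   0.2]
0.92 False [-0.1 -0.6  0.5]
1.02 False [ 0.8  0.  -0.3]
1.13 False [ 0.  -0.2 -0.1]
1.23 False [-0.2 -0.1 -0.5]
1.34 False [ 0.6 -0.1 -0.6]
1.44 False [ 0.4 -0.3 -0.3]
1.55 False [-0.4  0.8 -0.2]
23.9417
door_edge [(0.76, [226.0, 361.9])]
counter_bell [(0.86, [394.4, 215.5])]
label_roll [(0.76, [395.7, 269.8])]
cork_4 [(0.48, [366.6, 302.4])]
```

View pics/s4.png

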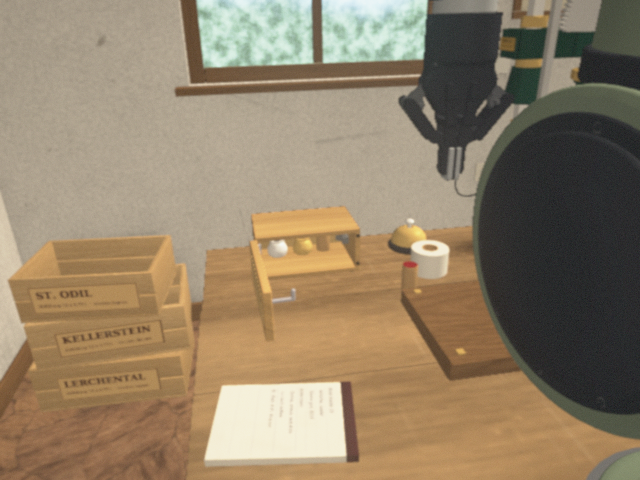

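View pics/t4.png

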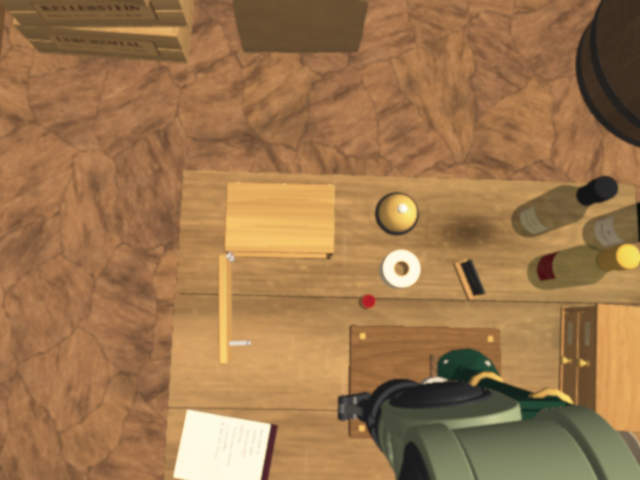

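The door stands square, running from (224,256) to (224,362) in the top view. The bell, roll and cork haven't moved and the hand is clear, so I'll hand in.

```bash
python3 -c "
from cell import *
sleep(.5); s=get_state(); print(s['clock'],s['contact_force']); sign_off()"
```

```text
24.7417 [ 0.23522982  0.5439043  -0.1128762 ]
the job is handed in; nothing more can be done
```

The cupboard door now stands about square to the cupboard, and I handed the job in at 24.7 s of the 51 s allowed.

- **Freeing the catch:** I pressed the door in about 6 mm at the spot with the side of the closed fingers. The measured force stayed around 2–3 N. When I drew back, the spring set the door ajar at about 0.50 rad.
- **Opening the door:** I lowered the finger behind the door about 95 mm from the hinge, clear of the latch pin, and swept it along the arc with no more than noise on the force reading. I then moved the hand clear of the door.
- **Last checks:** In the top picture the door runs straight out from the cupboard, at about 1.5 rad or slightly more. The force on the tool was near zero. The bell, label roll and cork were still upright and in place: the network's positions shifted by no more than 3 px (about 5 mm), and I saw no change in the pictures.
- **Disagreement:** The scene camera's fit of the cupboard was about 5 mm off the top camera's. I relied on the top camera, and the finger touched the door within a millimetre of where that predicted.

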